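# Refit the air cleaner's filter cassette and hold it down on its seal

## Task

Refit the filter cassette of the workshop air cleaner: slide it along its guides, without lifting it out of them, until it butts against the end stop, then turn the quarter-turn latch on that stop until its tongue lies squarely over the cassette and the slot in its grip lines up with the mark. Then press the cassette's other end down on its rubber seal until it is flush with the inlet frame, and finish while still holding it pressed there with the fingers, so that I can screw on the missing second latch. Leave the tin, the spare latch and the screwdriver where they are.

Things in the scene. Friction and masses are not known exactly. Their poses are not given: they have to be found in the camera images.
- cleaner: compact workshop air cleaner: grey steel box 300 x 440 x 150 mm (x, y, z) fixed on the bench, air inlet upwards; place and yaw differ each time. Origin at the centre of its underside, z up. The flat top (inlet frame) is 150 mm above the bench. On it two guide angles run along y at x = +-104 mm, 16 mm high, 205 mm apart inside, from y = -130 to +138 mm; the +y end is open
- end_stop (a point): middle of the end stop's top edge, on the face the cassette butts against: cleaner's y = -130 mm, 170 mm above the bench. A steel bar 20 mm high between the guides; behind its middle a 64 x 34 mm post of the same height carries the quarter-turn latch. Axes as the cleaner's
- seal_mid (a point): black rubber seal strip across the cleaner's open end, 12 mm wide, 196 mm long in x: top middle as at rest, at the cleaner's y = 115 mm, 5 mm above the inlet frame. It yields like a spring, from 5 N at first to 12 N when flush with the frame, and rises again when let go. Beyond it a bare pad with two screw holes awaits the second latch
- mark (a point): black lock mark on top of the latch post: a line along the cleaner's y, in line with the latch's axis, starting here 9 mm from the axis and running away from the cassette; 170 mm above the bench
- cassette_handle (a point): middle of the bar handle of the loose filter cassette, an aluminium-framed panel 200 x 260 x 20 mm (x, y, z), about 0.5 kg, between the guides with 2.5 mm play each side. Bar along the cassette's x, 94 mm long, 12 mm wide, 10 mm high, its middle 24 mm above the cassette's top, over its centre. It starts 50 to 95 mm to +y; home, it is at x = 0, y = 0 of the cleaner. Axes as the cleaner's
- cassette_end (a point): middle of the top of the cassette's +y end rail, a flat 32 mm wide strip to press down, 115 mm from the handle along +y. With the cassette home it lies over the seal: about 175 mm above the bench when left alone (the cassette tilts a little on the seal), 170 mm when pressed flush on the inlet frame
- latch_grip (a point): centre of the quarter-turn latch's grip, on its vertical axis (cleaner's x = 0, y = -148 mm), 193 mm above the bench: a black bar 46 mm long, 12 mm wide, 18 mm high, slot along its top. Site x axis: along the bar, towards the tip of the steel tongue below it, which is 12 mm wide, 5 mm thick, reaches 30 mm from the axis, underside 172 mm above the bench. Clear from 177 mm up to the bar
- latch (a joint): angle of the quarter-turn latch, rad, growing counter-clockwise seen from above. 0: bar and tongue along the cleaner's +x, beside the cassette; 1.57: tongue along the cleaner's +y over the cassette, slot in line with the mark. Stops at 0 and 1.65; starts between 0 and 0.4; light friction (0.06 N m); stays where it is left
- stain_tin: bystander: round tin of wood stain, 100 mm across, 117 mm high, on the bench; origin at the centre of its underside
- spare_latch_mid (a point): bystander: the spare latch, a steel block 64 x 34 x 20 mm with a T grip on it, 50 mm high, standing on the bench; the point is at its middle, 25 mm up
- screwdriver: bystander: screwdriver 200 mm long lying on the bench

How it is judged:
By the outcome, as a careful person would: the job done as asked, in the order asked, and still so for the second after the job is handed in, while the arm keeps its last pose, push and grip.
It also fails if it takes over 48 s, if anything falls off the work surface, if the arm or the gripper's body presses on something with over 40 N, if the wrist force passes 120 N, or if a joint passes its speed limit or range.

## Robot

A 6-joint arm with a two-finger parallel gripper is mounted at the origin on the work surface. World frame = base frame: x ahead of the robot, y to its left, z up, the work surface at z = 0. Lengths are in mm, angles in rad, forces in N, time in s.
With the tool pointing down it reaches from about 300 to 775 mm from the base axis. Payload 14.6 kg.
Tool frame: the origin (TCP) lies between the finger pads; the fingertips stand 19 mm ahead of it and the grasp point (between the pads) is the TCP; z points along the fingers, y is the line along which they close (so a half turn about z gives the same grasp; the last joint's range is limited). The gripper opens to 94 mm and grips with 3 to 60 N. Pads are 16 mm wide; open, the fingers measure 119 mm over their backs; the gripper's body (75 mm by 177 mm) begins 78 mm behind the grasp point.
Start: joints at [1.098, 0.3, 1.521, -0, 1.321, -0.067], TCP at [217.111, 505.324, 191.946] pointing down, gripper open.
Joint ranges: [-3.03, 3.03], [-0.79, 2.21], [0.23, 2.52], [-1.04, 4.18], [0, 3.07], [-2.55, 2.55]. Speed limits (rad/s): [2.22, 2.22, 2.57, 3.14, 3.14, 3.14].

## Interface

Orientations are given as [roll, pitch, yaw] about the fixed x, y, z axes, in that order (R = Rz(yaw) Ry(pitch) Rx(roll)).
In Python, from cell import monitor, imaging, job, find_in, trace gives the robot as it stands. The module is installed in compiled form; this text tells all that it offers.
- The arm moves only by the tool arm_command, never from a script. Its argument "steps" is a list of rows, each a list of 5 numbers: the opening, from 0 (shut) to 1 (fully open), then the shift along the tool's x, y, z in mm, then the turn about the tool's z in degrees. In form: [[gripper, dx, dy, dz, turn], ...]. A call has 1 to 20 rows; each row is the pose to reach, as a shift and turn from the pose commanded when the call began, along the tool's axes at that moment; what a row does not reach only later rows make up. A row lasts 1/8 s, in which the tool goes at most 62.5 mm and 10.7 degrees, less where a joint would pass 70% of its speed; a pose out of reach is approached as far as the arm can. A call with a gripper value outside its range is refused whole. The fingers move at their own pace and stop on an object; "force" is the grip in N (left out, the last holds). Time passes only in rows, so rows that repeat a pose let the fingers close. It gives the time, the measured TCP pose, the force, the opening and the grip force at its end, in the units of the state.
- monitor.read_state(): the state, without advancing time (a new reading comes with each control period).
- imaging.camera(name): name is "side" or "top"; returns a dict with "img" (480x640x3 uint8, red, green, blue), "mtx" (3x3 intrinsics, pixels), "D" ([k1, k2, p1, p2, k3] as OpenCV has them; the pictures are not rectified), "view" (4x4, takes a point from world to camera coordinates). Camera axes: x right, y down, z forward; pixel columns grow to the right and rows downward; lengths in mm; the calibration is good to about 2 mm. A picture is of the moment at which its call begins. There is no depth.
- job.sign_off(): hands the job in; it is judged then, once.
Trained networks look in a picture, given as the dict that the camera call returned (one of the last four; its "shot" number tells which), for a name from the list of things; names that differ only in an ending like _2 or _b are one class to them, and where a whole thing is asked for, a point or a joint stands for the part that bears it (a point fixed in the world has none). Each returns a list of dicts, best first, with "p" (0 to 1); they miss things now and then, are a little off and sometimes report something else, mostly with a low value. They report only what shows in the picture. A call takes as long as a camera call.
- find_in(picture, target): "rect" ([centre column, centre row, width, height] in pixels, round what is visible of it).
- trace(picture, target): "region" (480x640 bool, what is visible of it) and "rect" ([centre column, centre row, width, height] in pixels, round what is visible of it).
The state is a dict: "clock": time; "joints": joint angles; "qd": joint speeds; "effort": joint torques, N m; "eef_pos": TCP position; "eef_rot": TCP orientation; "wrist_force": force on the tool from outside, world axes, zero at the start; "moment": the same for the moment, N m; "finger_gap": finger opening in mm; "finger_force": force on a finger pad.
Only numpy, scipy, OpenCV 4.12 (cv2) and the standard library are available. Lean on these libraries where they do the work, as an engineer would, in place of code of your own. Each camera call takes 0.05 s, during which the arm holds its last target. There are 200 camera calls.

## Working session

There is one attempt and no reset: what is moved stays moved. The work goes in short steps, Python scripts to look and compute and a tool call to move; the robot and the scene stay as the last step left them, time stands still between calls to the robot, and variables do not carry over. Pictures are saved under pics/ and viewed, at most 10 in all, crops included, and the job is handed in when it is done.

Besides the shell and the picture viewer there is one more tool, called after "Request:" as name(argument=value, ...), one argument or row to a line, values as JSON. arm_command: Moves the arm, as the interface text tells. Its arguments: {"type":"object","properties":{"steps":{"type":"array","items":{"type":"array","items":{"type":"number"}}},"force":{"type":"number"}},"required":["steps"]}

```bash
mkdir -p pics
cat > h.py <<'E'
import numpy as np, cv2
from cell import monitor, imaging, job, find_in, trace
def proj(c,P):
    P=np.asarray(P,float).reshape(-1,3); V=c["view"]
    return cv2.projectPoints(P,cv2.Rodrigues(V[:3,:3])[0],V[:3,3],np.array(c["mtx"]),np.array(c["D"],float))[0].reshape(-1,2)
def at_z(c,uv,z):
    n=cv2.undistortPoints(np.array(uv,float).reshape(-1,1,2),np.array(c["mtx"]),np.array(c["D"],float)).reshape(-1,2)
    R=c["view"][:3,:3];t=c["view"][:3,3];o=-R.T@t
    d=np.c_[n,np.ones(len(n))]@R
    return o+d*((z-o[2])/d[:,2])[:,None]
E
python3 - <<'E'
from h import *
print(monitor.read_state())
for n in("top","side"):
    c=imaging.camera(n); cv2.imwrite(f"pics/{n}0.png",c["img"][:,:,::-1])
    V=c["view"]; print(n,(-V[:3,:3].T@V[:3,3]).round(), V[2,:3].round(2))
    for t in("cleaner","cassette_handle","cassette_end","end_stop","latch_grip","mark","seal_mid","stain_tin","spare_latch_mid","screwdriver"):
        r=find_in(c,t); print(t,[(np.round(x["rect"],1).tolist(),round(x["p"],2)) for x in r[:2]])
E
```

```text
{'clock': 0.0, 'joints': array([ 1.09834749e+00,  3.00481620e-01,  1.52160179e+00,  3.75293093e-05,
        1.32067616e+00, -6.66004494e-02]), 'qd': array([-0.0003298 ,  0.00104227,  0.00256821, -0.00057868, -0.00085041,
       -0.00276597]), 'effort': array([ 2.42808646e-04, -5.31811774e+01, -3.52723396e+01,  7.07935542e-02,
        2.46351818e-02, -1.27419321e-04]), 'eef_pos': array([217.0045156 , 505.07465532, 191.37180238]), 'eef_rot': array([-3.14043074e+00, -1.13929698e-04,  2.73573489e+00]), 'wrist_force': array([-0.03571685,  0.36541514, -0.60147363]), 'moment': array([ 0.01192892,  0.01009536, -0.02555094]), 'finger_force': 0.0, 'finger_gap': 93.88920547253927}
top [ 418.    6. 1305.] [ 0.08 -0.   -1.  ]
cleaner [([311.1, 220.2, 209.4, 166.0], 0.75)]
cassette_handle [([288.3, 208.1, 125.2, 106.9], 0.78)]
cassette_end [([288.1, 208.2, 124.8, 111.2], 0.65)]
end_stop [([310.6, 216.1, 209.0, 164.4], 0.76)]
latch_grip [([376.9, 228.2, 5.8, 27.5], 0.61)]
mark [([311.9, 215.1, 207.5, 167.8], 0.75)]
seal_mid [([313.4, 214.1, 206.7, 167.1], 0.73)]
stain_tin [([157.4, 294.8, 54.1, 46.7], 0.59), ([287.7, 208.8, 128.2, 111.0], 0.38)]
spare_latch_mid [([481.5, 285.5, 22.4, 28.7], 0.7)]
screwdriver [([471.4, 224.5, 12.4, 39.8], 0.62)]
side [ 387. -843. 1114.] [ 0.09  0.65 -0.75]
cleaner [([344.9, 262.1, 142.1, 174.7], 0.79)]
cassette_handle [([351.7, 220.0, 90.8, 87.7], 0.71), ([345.2, 261.8, 140.1, 175.1], 0.45)]
cassette_end [([352.0, 221.5, 90.0, 86.3], 0.64)]
end_stop [([343.1, 260.6, 139.5, 182.3], 0.64)]
latch_grip [([345.3, 274.0, 23.2, 16.7], 0.8), ([344.8, 262.6, 143.2, 171.0], 0.61)]
mark [([342.9, 263.6, 138.1, 178.9], 0.81), ([352.8, 219.7, 88.2, 90.0], 0.48)]
seal_mid [([343.9, 261.9, 138.5, 177.3], 0.76)]
stain_tin []
spare_latch_mid [([300.2, 441.6, 33.2, 30.0], 0.57)]
screwdriver []
```

View pics/top0.png

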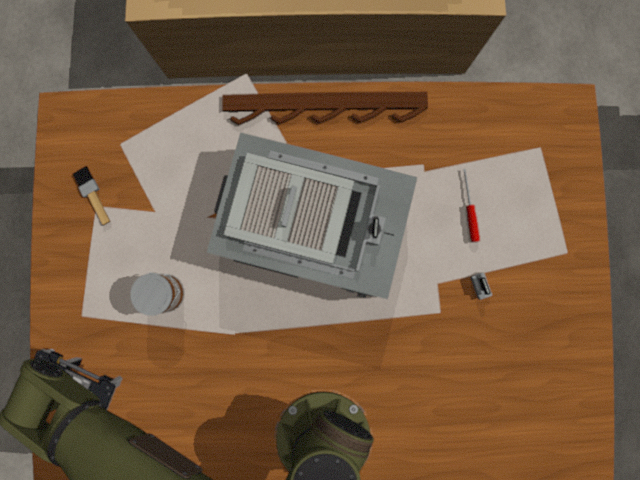

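View pics/side0.png

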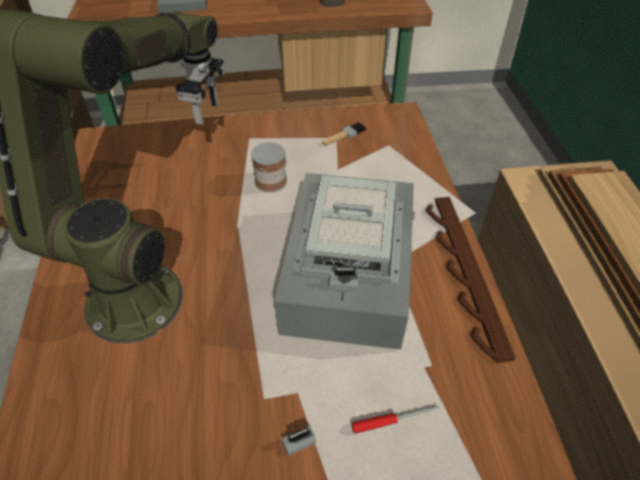

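The top view shows the cleaner at about (312,216), turned roughly -15°. The cassette is shifted left, towards world +y, with its handle at about (288,205). The latch is at (376,228) with its mark to the right. The tin (155,294), spare latch (481,286) and screwdriver (471,215) are clear of the work. The side view agrees, with the latch at (345,272) and the handle at (352,211).

```bash
cat >> h.py <<'E'
from scipy.optimize import minimize
def W(p,P):
    P=np.asarray(P,float).reshape(-1,3); c,s=np.cos(p[2]),np.sin(p[2])
    return P@np.array([[c,s,0],[-s,c,0],[0,0,1]])+[p[0],p[1],0]
def box(x,y,z): return np.array([[a,b,c] for a in x for b in y for c in z],float)
def hullmask(pts):
    m=np.zeros((480*4,640*4),np.uint8); cv2.fillConvexPoly(m,cv2.convexHull(np.round((pts+.5)*4).astype(np.int32)),1)
    return cv2.resize(m.astype(np.float32),(640,480),interpolation=cv2.INTER_AREA)
def hull_of(reg):
    n,l,st,_=cv2.connectedComponentsWithStats(reg.astype(np.uint8)); k=1+st[1:,4].argmax()
    ys,xs=np.nonzero(l==k); m=np.zeros((480,640),np.uint8); cv2.fillConvexPoly(m,cv2.convexHull(np.c_[xs,ys].astype(np.int32)),1); return m.astype(np.float32)
def fit(obs,f,p0,steps):
    cost=lambda p:sum(np.abs(hullmask(proj(c,f(p)))-m).sum() for c,m in obs)
    sx=np.vstack([p0]+[np.array(p0)+np.eye(len(p0))[i]*steps[i] for i in range(len(p0))])
    r=minimize(cost,p0,method="Nelder-Mead",options=dict(initial_simplex=sx,xatol=.02,fatol=.2)); return r.x,r.fun
E
cat > meas.py <<'E'
from h import *
cs=[imaging.camera("top"),imaging.camera("side")]
def tr(c,t):
    r=trace(c,t); return r[0]["region"] if r else None
top=at_z(cs[0],[[242,134],[416,176],[388,297],[208,253]],150); print(top.round(1))
d=top[0]-top[1]+top[3]-top[2]
p0=[*top[:,:2].mean(0),np.arctan2(-d[0],d[1])]; print("corner pose",np.round(p0,3))
mk=[hull_of(tr(c,"cleaner")) for c in cs]
B=box((-150,150),(-220,220),(0,150))
for sel in([0],[1],[0,1]):
    p,e=fit([(cs[i],mk[i]) for i in sel],lambda q:W(q,B),p0,[8,8,.04]); print("cleaner",sel,p.round(3),e)
mc=[hull_of(tr(c,"cassette_handle")) for c in cs]
for sel in([0],[1],[0,1]):
    q,e=fit([(cs[i],mc[i]) for i in sel],lambda s:W(p,np.vstack([box((-100+s[1],100+s[1]),(-130+s[0],130+s[0]),(152,172)),box((-47,47),(-6+s[0],6+s[0]),(190,200))])),[70,0],[10,5]); print("cassette d,x",sel,q.round(1),e)
gs=[tr(c,"latch_grip") for c in cs]
print("latch axis expected",W(p,[0,-148,193]).round(1), "px",[proj(c,W(p,[0,-148,193])).round(1) for c in cs])
for c,g in zip(cs,gs):
    if g is None: continue
    ys,xs=np.nonzero(g); P=at_z(c,np.c_[xs,ys],193)[:,:2]; m=P.mean(0); w,v=np.linalg.eigh(np.cov(P.T)); a=np.arctan2(*v[::-1,1])-p[2]
    print("latch",len(xs),m.round(1),"ang",round((a+np.pi/2)%np.pi-np.pi/2,3),np.sqrt(w*12).round(1))
np.save("p.npy",p)
out=[]
for c in cs:
    im=c["img"].copy()
    for X in (box((-150,150),(-220,220),(150,150)),box((-100+q[1],100+q[1]),(-130+q[0],130+q[0]),(171,171)),np.array([[0,-148,202],[0,q[0],199],[0,-157,170],[0,-187,170]])):
        for u in proj(c,W(p,X)): cv2.circle(im,tuple(np.round(u*8).astype(int)),8,(255,0,0),-1,shift=3)
    u=proj(c,W(p,[0,0,160]))[0].astype(int); out.append(cv2.resize(im[u[1]-100:u[1]+100,u[0]-130:u[0]+130],None,fx=1.53*2 if 0 else 3,fy=3)[:, :])
cv2.imwrite("pics/fit.png",cv2.resize(np.hstack(out)[:, :, ::-1],(800,308)))
cv2.imwrite("pics/fit_top.png",out[0][:,:,::-1])
E
python3 meas.py
```

```text
[[ 770.6  183.4  150. ]
 [ 660.9 -232.6  150. ]
 [ 374.8 -157.1  150. ]
 [ 484.6  264.1  150. ]]
corner pose [ 5.72734e+02  1.44590e+01 -2.56000e-01]
cleaner [0] [ 5.71206e+02  1.82830e+01 -2.72000e-01] 1414.5625
cleaner [1] [ 5.7267e+02  2.2222e+01 -2.6500e-01] 446.4375
cleaner [0, 1] [ 5.72504e+02  2.04840e+01 -2.68000e-01] 1935.9375
cassette d,x [0] [54.1  0.2] 245.4375
cassette d,x [1] [50.9 -1.6] 349.375
cassette d,x [0, 1] [53.5  0.3] 628.9375
latch axis expected [[ 533.3 -122.2  193. ]] px [array([[373.6, 227.8]]), array([[345. , 270.4]])]
latch 9657 [582.5  70.2] ang 1.549 [198.3 255.6]
latch 240 [ 534.7 -130.9] ang -0.14 [31.4 47.5]
```

View pics/fit_top.png

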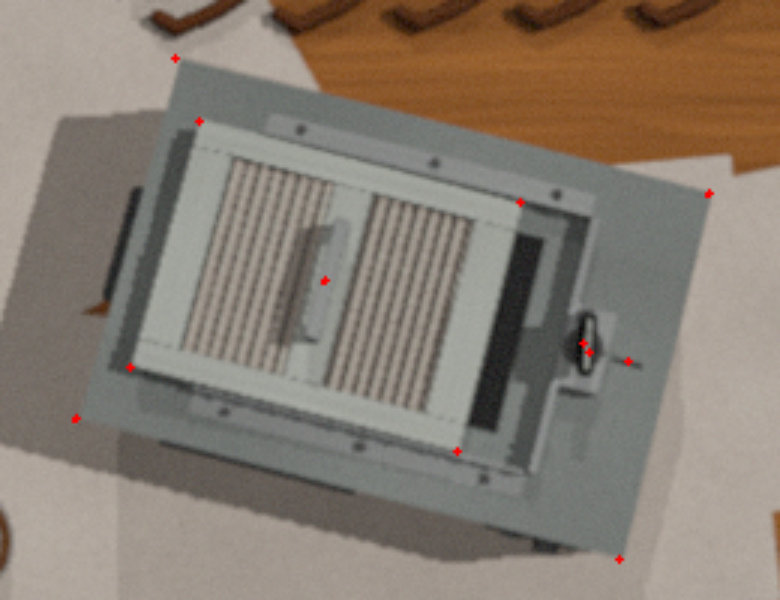

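The overlay sits about 1 px too far left: the true corners in the crop are near (181,61), (710,191), (622,558) and (81,423). The latch bar is near upright in the image, so its angle is about 0.25 rad. I'll refine the pose with an edge-based fit.

```bash
cat > edge.py <<'E'
from h import *
from scipy.optimize import least_squares
from scipy.ndimage import map_coordinates
def fitlines(cams,segs,p0,f,R=5,n=40):
    """segs: 3D segments (model). f(p,pts)->world. Snap normals to max gradient, robust LSQ, iterate."""
    G=[cv2.GaussianBlur(cv2.cvtColor(c["img"],cv2.COLOR_RGB2LAB).astype(np.float32),(0,0),.8) for c in cams]
    p=np.array(p0,float)
    for it in range(6):
        r_=R if it<3 else 2.5; X=[];U=[];N=[];I=[]
        for i,c in enumerate(cams):
            for a,b in segs:
                P=np.linspace(a,b,n+2)[1:-1]; u=proj(c,f(p,P)); t=u[-1]-u[0]; nn=np.array([-t[1],t[0]])/np.hypot(*t)
                s=np.arange(-r_,r_+.1,.25); q=u[:,None]+s[None,:,None]*nn
                v=np.stack([map_coordinates(G[i][...,k],[q[...,1],q[...,0]],order=1) for k in range(3)],-1)
                g=np.linalg.norm(np.gradient(v,axis=1),axis=-1); k=g.argmax(1); ok=g.max(1)>1
                X.append(P[ok]);U.append((u+s[k][:,None]*nn)[ok]);N+= [nn]*ok.sum();I+=[i]*ok.sum()
        X=np.vstack(X);U=np.vstack(U);N=np.array(N);I=np.array(I)
        def res(p):
            o=np.zeros(len(X))
            for i,c in enumerate(cams): m=I==i; o[m]=((proj(c,f(p,X[m]))-U[m])*N[m]).sum(1)
            return o
        r=least_squares(res,p,loss="soft_l1",f_scale=.4,x_scale=[1,1,.01][:len(p)]); p=r.x
    return p,np.median(abs(res(p)))
def rect(x,y,z): q=[(x[0],y[0],z),(x[1],y[0],z),(x[1],y[1],z),(x[0],y[1],z)]; return [(np.array(q[i],float),np.array(q[(i+1)%4],float)) for i in range(4)]
E
cat > m2.py <<'E'
from edge import *
cs=[imaging.camera("top"),imaging.camera("side")]
for sel in([0],[1],[0,1]):
    p,e=fitlines([cs[i] for i in sel],rect((-150,150),(-220,220),150),[572.5,17,-.26],W); print("cleaner",sel,p.round(3),round(e,2))
    q,e=fitlines([cs[i] for i in sel],rect((-100,100),(-130,130),171),[*W(p,[0,55,0])[0,:2],p[2]],W)
    loc=W([0,0,-p[2]],np.array([[q[0]-p[0],q[1]-p[1],0]]))[0]; print("  cassette",q.round(3),"local",loc.round(1),"dyaw",round(q[2]-p[2],4),round(e,2))
    h=[(np.array([-47.,s,29.]),np.array([47.,s,29.])) for s in(-6,6)]
    s,e=fitlines([cs[i] for i in sel],[(a+[0,0,171],b+[0,0,171]) for a,b in h],[loc[1]],lambda t,P:W(p,P+[0,t[0],0]),R=3); print("  handle y",s.round(1),round(e,2))
np.save("p.npy",p)
a=W(p,[0,-148,193])[0]; print("axis",a.round(1))
c=cs[0]; u=proj(c,a)[0]; x0,y0=np.round(u).astype(int); im=c["img"][y0-18:y0+18,x0-18:x0+18]; g=im.max(2)
print(u.round(1)); 
for row in g[::1,8:30]: print(*[f"{v:3d}" for v in row])
E
python3 m2.py
```

```text
cleaner [0] [ 5.73463e+02  1.68970e+01 -2.70000e-01] 0.24
  cassette [ 5.86952e+02  7.08470e+01 -2.77000e-01] local [-1.4 55.6  0. ] dyaw -0.0067 0.26
  handle y [52.2] 2.5
cleaner [1] [ 5.69947e+02  1.86850e+01 -2.69000e-01] 0.74
  cassette [ 5.84578e+02  7.07590e+01 -2.71000e-01] local [ 0.2 54.1  0. ] dyaw -0.0015 0.26
  handle y [40.3] 1.51
cleaner [0, 1] [ 5.72537e+02  1.73860e+01 -2.69000e-01] 0.27
  cassette [ 5.85935e+02  7.09720e+01 -2.75000e-01] local [-1.3 55.2  0. ] dyaw -0.0063 0.5
  handle y [35.9] 1.71
axis [ 533.3 -125.3  193. ]
[374.9 227.8]
 75  75  74  77  69  79 121 136 127 116 112 121 123 119 118 116 118 115 116 115 119 119
 74  78  72  79  77  89 128 136 128 107 112 115 120 119 115 112 118 118 122 118 121 118
 76  77  80  71  81 105 131 136 120 113 116 119 118 119 119 114 118 119 120 115 116 121
 78  69  77  70  84 114 132 137 122 112 115 122 118 120 118 119 120 116 121 118 119 116
 78  78  74  77  82 126 141 141 131 120 116 123 120 121 119 118 117 120 115 121 117 121
 76  77  78  76  98 129 146 144 134 121 118 115 115 121 124 122 123 114 118 119 119 117
 77  81
[... 1932 characters left out ...]
 100  99 111 119 134 133 121  98  92  89 102 126 143 143 130 121 120 123 126 121 126
121 123 116 134 142 141 135 130 123 124 120 131 141 140 142 132 118 121 125 122 123 125
150 140 134 140 146 144 134 130 128 132 131 129 138 144 137 122 118 125 121 121 122 125
144 122 118 123 130 135 132 129 126 131 130 133 144 148 136 124 123 124 123 123 118 122
129  94  72  77  88 101 104 110 122 119 128 135 140 144 131 120 119 128 123 126 121 125
118  84  61  69  62  67  67  72  76  93 108 114 127 132 125 117 123 129 123 126 123 122
114  86  90  82  78  67  67  65  65  68  71  77  92 115 113 118 124 125 122 124 122 121
120 116 113 109 103  88  84  86  87  86  82  94  95 107 114 120 124 124 124 121 121 118
```

```bash
cat > go.py <<'E'
from h import *
def rel(P,yaw=None):
    s=monitor.read_state(); y=s["eef_rot"][2]; d=np.array(P,float)-s["eef_pos"]
    o=[d[0]*np.cos(y)+d[1]*np.sin(y), d[0]*np.sin(y)-d[1]*np.cos(y), -d[2]]
    t=0 if yaw is None else -np.degrees(yaw-y); t=(t+180)%360-180
    print("shift",np.round(o,1),"turn",round(t,1))
def st():
    s=monitor.read_state(); print("t",round(s["clock"],2),"pos",s["eef_pos"].round(1),"yaw",s["eef_rot"][2].round(3),"F",s["wrist_force"].round(1),"gap",round(s["finger_gap"],1),"ff",round(s["finger_force"],1),"j",s["joints"].round(2))
E
python3 -c "
from go import *
p=np.load('p.npy'); h=W(p,[-1,55,280])[0]; print(h); rel(h,p[2])"
```

```text
[586.17217781  70.67823686 280.        ]
shift [-510.7 -253.7  -88. ] turn 172.1
```

Request:
arm_command(
  steps=[
    [1,0,0,-60,5],
    [1,-20,-10,-88,15],
    [1,-55,-27,-88,25],
    [1,-90,-45,-88,35],
    [1,-125,-62,-88,45],
    [1,-160,-80,-88,55],
    [1,-195,-97,-88,65],
    [1,-230,-114,-88,75],
    [1,-265,-132,-88,85],
    [1,-300,-149,-88,95],
    [1,-335,-166,-88,105],
    [1,-370,-184,-88,115],
    [1,-405,-201,-88,125],
    [1,-440,-219,-88,135],
    [1,-475,-236,-88,145],
    [1,-500,-248,-88,155],
    [1,-510.7,-253.7,-88,165],
    [1,-510.7,-253.7,-88,172.1],
    [1,-510.7,-253.7,-88,172.1],
  ],
)

```text
clock: 3.98
eef_pos: [586.2, 70.5, 279.8]
eef_rot: [3.142, 0.0, -0.267]
wrist_force: [0.3, 0.0, 0.1]
finger_gap: 93.9
finger_force: 0.0
```

```bash
python3 -c "
from go import *
st(); p=np.load('p.npy'); rel(W(p,[-1,55,280])[0],p[2]); rel(W(p,[-1,55,200])[0],p[2])
c=imaging.camera('side'); u=proj(c,W(p,[0,55,197]))[0].astype(int); cv2.imwrite('pics/h1.png',cv2.resize(c['img'][u[1]-75:u[1]+75,u[0]-100:u[0]+100],None,fx=4,fy=4)[:,:,::-1])"
```

```text
t 3.98 pos [586.2  70.5 279.8] yaw -0.267 F [0.3 0.  0.1] gap 93.9 ff 0.0 j [0.06 0.35 1.26 0.   1.54 1.9 ]
shift [-0.1 -0.1 -0.2] turn 0.1
shift [-0.1 -0.1 79.8] turn 0.1
```

View pics/h1.png

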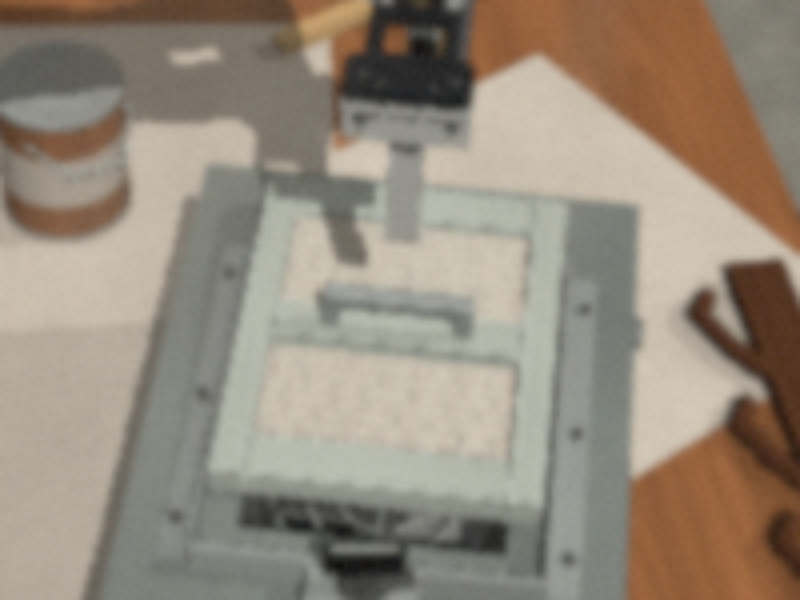

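The fingers, at crop (405,195), stand over the handle bar at (395,300), square to it. I'll go down and grip lightly.

Request:
arm_command(
  steps=[
    [1,0,0,40,0],
    [1,0,0,70,0],
    [1,0,0,80,0],
    [1,0,0,80,0],
    [0.1,0,0,80,0],
    [0.1,0,0,80,0],
    [0.1,0,0,80,0],
    [0.1,0,0,80,0],
    [0.1,0,0,80,0],
    [0.1,0,0,80,0],
  ],
  force=8,
)

```text
clock: 5.28
eef_pos: [586.2, 70.6, 199.9]
eef_rot: [-3.142, 0.0, -0.268]
wrist_force: [0.4, -0.5, 0.7]
finger_gap: 37.8
finger_force: 0.0
```

```bash
python3 -c "
from go import *
st(); p=np.load('p.npy'); rel(W(p,[-1,0,199])[0],p[2]);print(W([0,0,-p[2]],[monitor.read_state()['eef_pos']-[p[0],p[1],0]]))"
```

```text
t 5.28 pos [586.2  70.6 199.9] yaw -0.268 F [ 0.4 -0.5  0.7] gap 37.8 ff 0.0 j [0.06 0.38 1.39 0.   1.37 1.9 ]
shift [-0.1 55.   0.9] turn 0.0
[[ -0.98168813  54.96564189 199.93537543]]
```

Request:
arm_command(
  steps=[
    [0,0,0,0.5,0],
    [0,0,0,0.5,0],
    [0,0,0,0.5,0],
    [0,0,0,0.5,0],
    [0,0,0,0.5,0],
  ],
  force=8,
)

```text
clock: 5.9
eef_pos: [586.2, 70.6, 199.4]
eef_rot: [-3.142, 0.0, -0.268]
wrist_force: [0.2, 0.1, -0.5]
finger_gap: 0.6
finger_force: 0.0
```

```bash
python3 -c "
from go import *
st(); p=np.load('p.npy')
c=imaging.camera('side'); u=proj(c,W(p,[0,55,197]))[0].astype(int); cv2.imwrite('pics/h2.png',cv2.resize(c['img'][u[1]-75:u[1]+75,u[0]-100:u[0]+100],None,fx=4,fy=4)[:,:,::-1])
print(u, proj(c,[586.2,70.6,180.4]))"
```

```text
t 5.9 pos [586.2  70.6 199.4] yaw -0.268 F [ 0.2  0.1 -0.5] gap 0.6 ff 0.0 j [0.06 0.39 1.39 0.   1.37 1.9 ]
[354 207] [[353.61311329 211.72668642]]
```

View pics/h2.png

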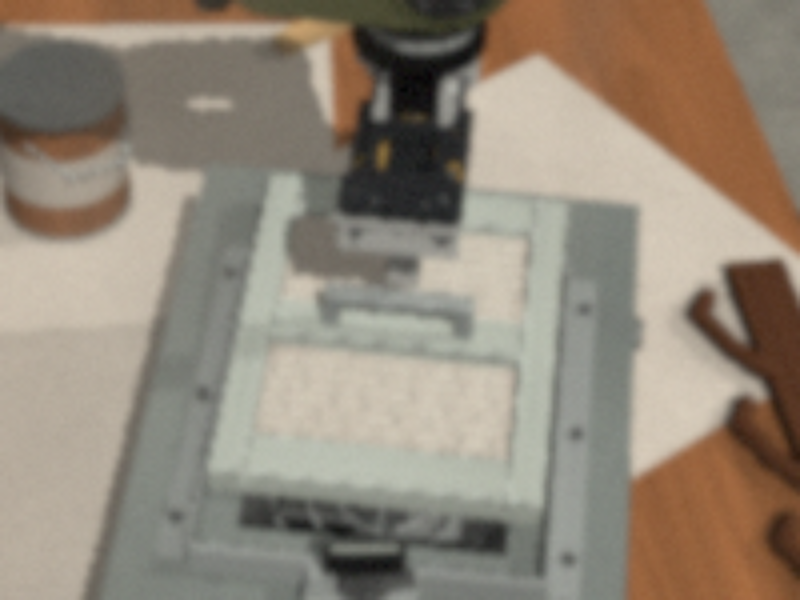

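```bash
python3 -c "
from go import *
p=np.load('p.npy')
c=imaging.camera('side'); o=np.array([254,132])
f=lambda P:((proj(c,P)-o)*4).round(0).tolist()
print('h1 front tip',f(W(p,[[-1,y,261] for y in(2,8,55,108)])), 'base z358', f(W(p,[[-1,2,358]])))
print('now tip z180,199,277',f([[586.2,70.6,z] for z in(180,199,277)]))
print('bar y=55 top/bottom front', f(W(p,[[0,49,203],[0,49,193],[0,61,203],[0,61,173]])))
im=c['img'][180:230,320:390]; a=cv2.resize(im,None,fx=8,fy=8,interpolation=cv2.INTER_CUBIC)
t=imaging.camera('top'); u=proj(t,W(p,[0,55,197]))[0].astype(int); b=cv2.resize(t['img'][u[1]-25:u[1]+25,u[0]-30:u[0]-30+30*2],None,fx=4,fy=4)
cv2.imwrite('pics/h3.png',np.hstack([a,cv2.resize(b,(240,400))])[:,:,::-1])"
```

```text
h1 front tip [[396.0, 285.0], [397.0, 278.0], [405.0, 224.0], [413.0, 166.0]] base z358 [[404.0, 158.0]]
now tip z180,199,277 [[398.0, 319.0], [400.0, 298.0], [406.0, 204.0]]
bar y=55 top/bottom front [[401.0, 300.0], [400.0, 311.0], [403.0, 286.0], [400.0, 321.0]]
```

View pics/h3.png

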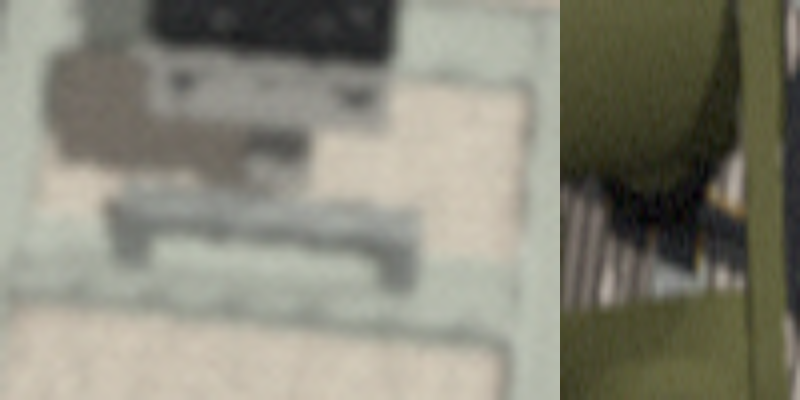

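The fingers at panel (280,165) end at the bar's top edge, not beside it, so the tips look higher than my calibration predicts. I'll check the start pose against the first pictures.

```bash
python3 -c "
from go import *
for n in('side','top'):
    c=imaging.camera(n); s=np.array([217,505,192.]); y=2.736; ty=np.array([np.sin(y),-np.cos(y),0])
    for z in(173,192,222,270): print(n,z,proj(c,[s+[0,0,z-192]+k*ty*53 for k in(-1,0,1)]).round(0).tolist())
a=cv2.imread('pics/side0.png')[30:150,150:250]; b=cv2.imread('pics/top0.png')[330:450,20:140]
cv2.imwrite('pics/h4.png',np.hstack([cv2.resize(a,(400,480)),cv2.resize(b,(400,400))[:400] if 0 else cv2.resize(b,(400,480))]))"
```

```text
side 173 [[201.0, 134.0], [209.0, 124.0], [216.0, 114.0]]
side 192 [[200.0, 129.0], [208.0, 118.0], [215.0, 109.0]]
side 222 [[199.0, 120.0], [206.0, 110.0], [214.0, 100.0]]
side 270 [[196.0, 106.0], [204.0, 96.0], [211.0, 86.0]]
top 173 [[125.0, 378.0], [104.0, 369.0], [84.0, 360.0]]
top 192 [[121.0, 380.0], [101.0, 370.0], [81.0, 361.0]]
top 222 [[116.0, 383.0], [95.0, 373.0], [74.0, 363.0]]
top 270 [[107.0, 387.0], [85.0, 377.0], [64.0, 367.0]]
```

View pics/h4.png

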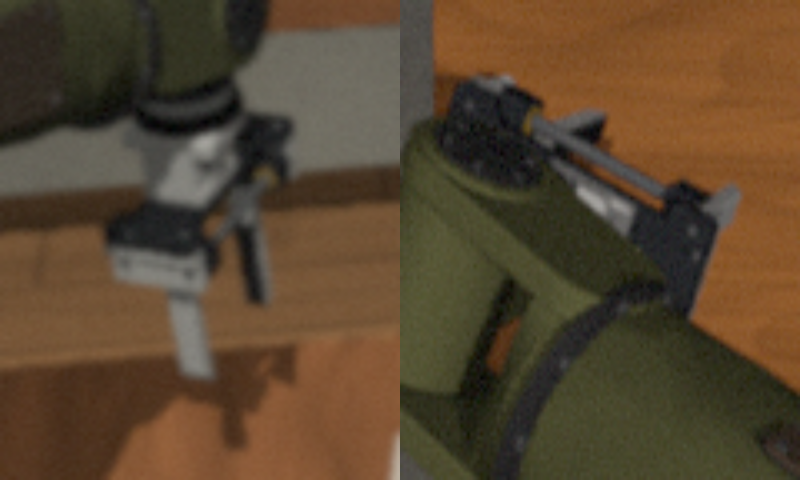

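The real fingertips in the start pictures, (199,124) side and (120,377) top, sit about 25–30 mm higher than the stated tool length predicts. The fingers therefore closed above the bar. I'll calibrate by touching the bar's top gently.

Request:
arm_command(
  steps=[
    [0,0,0,1,0],
    [0,0,0,2,0],
    [0,0,0,3,0],
    [0,0,0,4,0],
  ],
  force=8,
)

```text
clock: 6.65
eef_pos: [586.2, 70.6, 195.3]
eef_rot: [3.142, 0.0, -0.268]
wrist_force: [0.3, 0.8, -0.1]
finger_gap: 0.7
finger_force: 0.0
```

Request:
arm_command(
  steps=[
    [0,0,0,1,0],
    [0,0,0,2,0],
    [0,0,0,3,0],
  ],
)

```text
clock: 7.02
eef_pos: [586.2, 70.6, 192.4]
eef_rot: [3.142, 0.0, -0.268]
wrist_force: [-0.1, 1.3, 0.5]
finger_gap: 0.6
finger_force: 0.0
```

Request:
arm_command(
  steps=[
    [0,0,0,1,0],
    [0,0,0,2,0],
    [0,0,0,3,0],
    [0,0,0,3,0],
  ],
)

```text
clock: 7.52
eef_pos: [586.2, 70.6, 189.4]
eef_rot: [3.142, 0.0, -0.268]
wrist_force: [0.1, -0.4, -0.9]
finger_gap: 0.1
finger_force: 0.0
```

```bash
python3 -c "
from go import *
st(); c=imaging.camera('side'); im=c['img'][170:230,315:395]; cv2.imwrite('pics/h5.png',cv2.resize(im,None,fx=10,fy=10,interpolation=cv2.INTER_CUBIC)[:,:,::-1])
for z in (180,200,210):print(z,((proj(c,[586.2,70.6,z])-[315,170])*10).round())"
```

```text
t 7.53 pos [586.2  70.6 189.4] yaw -0.268 F [ 0.1 -0.4 -0.9] gap 0.1 ff 0.0 j [ 0.06  0.39  1.4  -0.    1.35  1.9 ]
180 [[386. 418.]]
200 [[390. 361.]]
210 [[392. 332.]]
```

View pics/h5.png

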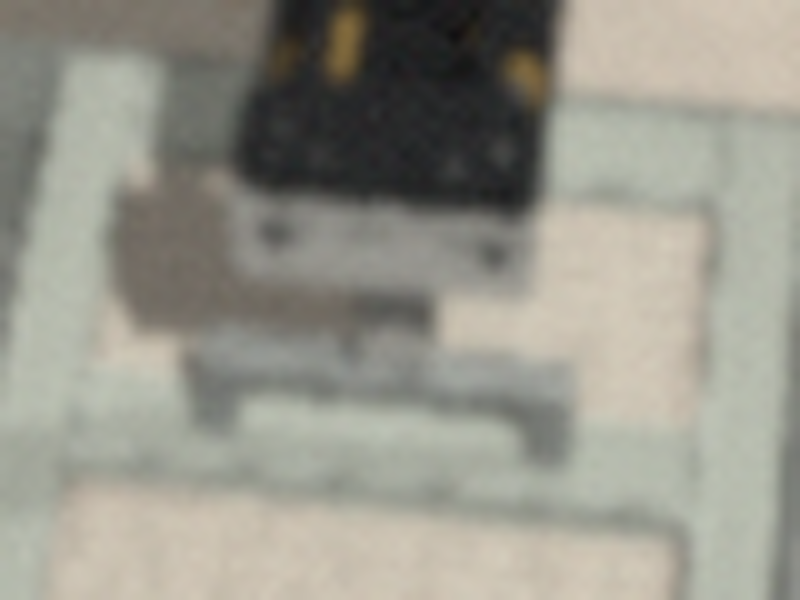

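The tip now ends at about (370,357) in the crop, at the bar's upper edge, with z near 201. Contact should come within a few mm.

Request:
arm_command(
  steps=[
    [0,0,0,1,0],
    [0,0,0,2,0],
    [0,0,0,2,0],
  ],
)

```text
clock: 7.95
eef_pos: [586.4, 71.0, 188.2]
eef_rot: [-3.141, -0.001, -0.268]
wrist_force: [-1.7, 1.9, 7.1]
finger_gap: 0.3
finger_force: 3.4
```

Request:
arm_command(
  steps=[
    [0,0,0,1,0],
    [0,0,0,2,0],
    [0,0,0,2,0],
  ],
)

```text
clock: 8.32
eef_pos: [586.6, 71.4, 186.8]
eef_rot: [-3.14, -0.002, -0.267]
wrist_force: [-2.2, 3.7, 10.8]
finger_gap: 0.4
finger_force: 5.6
```

Request:
arm_command(
  steps=[
    [0,0,0,1,0],
    [0,0,0,2,0],
    [0,0,0,2,0],
  ],
)

```text
clock: 8.7
eef_pos: [586.7, 71.8, 185.7]
eef_rot: [-3.139, -0.003, -0.267]
wrist_force: [-4.9, 6.4, 17.6]
finger_gap: 0.7
finger_force: 8.6
```

Contact came at TCP z ≈ 188.7, with the bar top at about 202. The real tips are therefore ~13 mm above the reported TCP, so the tool is effectively 32 mm shorter than stated, and I'll offset for that. Next I'll back off, open, go down and grip.

Request:
arm_command(
  steps=[
    [0.5,0,0,-6,0],
    [0.5,0,0,-12,0],
    [0.5,0,0,-12,0],
    [0.5,0,0,-12,0],
    [0.5,0,0,-12,0],
    [0.5,0,0,-12,0],
    [0.5,0,0,-12,0],
  ],
)

```text
clock: 9.57
eef_pos: [586.2, 70.6, 195.4]
eef_rot: [3.142, 0.0, -0.268]
wrist_force: [-0.5, 0.2, -0.5]
finger_gap: 46.9
finger_force: 0.0
```

Request:
arm_command(
  steps=[
    [0.5,0,0,10,0],
    [0.5,0,0,20,0],
    [0.5,0,0,28,0],
    [0.5,0,0,28,0],
    [0,0,0,28,0],
    [0,0,0,28,0],
    [0,0,0,28,0],
    [0,0,0,28,0],
    [0,0,0,28,0],
  ],
  force=8,
)

```text
clock: 10.7
eef_pos: [586.2, 70.6, 167.6]
eef_rot: [3.142, -0.0, -0.268]
wrist_force: [-0.6, -0.7, 1.6]
finger_gap: 11.6
finger_force: 8.0
```

Request:
arm_command(
  steps=[
    [0,0,5,0,0],
    [0,0,12,0,0],
    [0,0,20,0,0],
    [0,0,28,0,0],
    [0,0,36,0,0],
    [0,0,43,0,0],
    [0,0,48,0.5,0],
    [0,0,48,0.5,0],
  ],
)

```text
clock: 11.7
eef_pos: [573.4, 24.0, 166.9]
eef_rot: [3.142, 0.0, -0.268]
wrist_force: [-0.4, 0.6, -3.7]
finger_gap: 12.3
finger_force: 8.0
```

Request:
arm_command(
  steps=[
    [0,0,1.5,0,0],
    [0,0,3,0,0],
    [0,0,3,0,0],
  ],
)

```text
clock: 12.08
eef_pos: [572.7, 21.4, 166.9]
eef_rot: [3.142, 0.0, -0.268]
wrist_force: [-0.1, -0.4, -4.6]
finger_gap: 11.8
finger_force: 8.0
```

Request:
arm_command(
  steps=[
    [0,0,1,0,0],
    [0,0,2,0,0],
    [0,0,2,0,0],
  ],
)

```text
clock: 12.45
eef_pos: [572.2, 19.5, 166.9]
eef_rot: [3.142, -0.0, -0.268]
wrist_force: [-0.1, -1.1, -4.1]
finger_gap: 11.7
finger_force: 8.0
```

Request:
arm_command(
  steps=[
    [0,0,0,1,0],
    [0,0,1,1,0],
    [0,0,1,1,0],
  ],
)

```text
clock: 12.82
eef_pos: [572.3, 19.0, 166.7]
eef_rot: [-3.14, -0.001, -0.268]
wrist_force: [-0.6, 4.0, 5.9]
finger_gap: 12.2
finger_force: 8.0
```

Request:
arm_command(
  steps=[
    [0,0,1,0,0],
    [0,0,2,0,0],
    [0,0,2,0,0],
  ],
)

```text
clock: 13.2
eef_pos: [571.9, 17.1, 166.7]
eef_rot: [-3.14, -0.002, -0.268]
wrist_force: [0.7, 4.8, 4.9]
finger_gap: 11.9
finger_force: 8.0
```

Request:
arm_command(
  steps=[
    [0,0,1,0,0],
    [0,0,2,0,0],
    [0,0,2,0,0],
  ],
)

```text
clock: 13.58
eef_pos: [571.7, 16.4, 166.7]
eef_rot: [-3.138, -0.002, -0.267]
wrist_force: [3.9, 13.9, 3.4]
finger_gap: 11.8
finger_force: 8.0
```

Request:
arm_command(
  steps=[
    [0,0,1,0,0],
    [0,0,2,0,0],
    [0,0,2,0,0],
  ],
)

```text
clock: 13.95
eef_pos: [571.3, 14.7, 166.6]
eef_rot: [-3.138, -0.002, -0.267]
wrist_force: [4.5, 15.3, 2.9]
finger_gap: 15.4
finger_force: 8.0
```

The cassette butts against the stop: the fingers began to yield at 15 N. I'll release it, rise, and measure.

Request:
arm_command(
  steps=[
    [0.5,0,0,0,0],
    [0.5,0,0,0,0],
    [0.5,0,0,0,0],
    [0.5,0,0,-40,0],
    [0.5,0,0,-80,0],
    [0.5,0,0,-80,0],
  ],
)

```text
clock: 14.7
eef_pos: [571.3, 12.5, 248.9]
eef_rot: [-3.141, -0.005, -0.268]
wrist_force: [0.5, -0.4, -0.5]
finger_gap: 47.2
finger_force: 0.0
```

```bash
python3 -c "
from go import *; from edge import *
st(); p=np.load('p.npy')
c=imaging.camera('side')
q,e=fitlines([c],rect((-100,100),(-130,130),172),[*p],W); print(q.round(3),e, 'local',W([0,0,-p[2]],[[q[0]-p[0],q[1]-p[1],0]]).round(1))
a=W(p,[0,-149,0])[0]; rel([a[0],a[1],246],-0.06)
u=proj(c,W(p,[0,-80,170]))[0].astype(int); cv2.imwrite('pics/h6.png',cv2.resize(c['img'][u[1]-60:u[1]+60,u[0]-80:u[0]+80],None,fx=5,fy=5)[:,:,::-1])"
```

```text
t 14.7 pos [571.3  12.5 248.9] yaw -0.268 F [ 0.5 -0.4 -0.5] gap 47.2 ff 0.0 j [-0.04  0.31  1.38 -0.    1.45  1.8 ]
[ 5.69817e+02  1.50940e+01 -2.67000e-01] 0.4697665323850624 local [[-2.  -2.9  0. ]]
shift [  0.5 143.8   0.7] turn -11.9
```

View pics/h6.png

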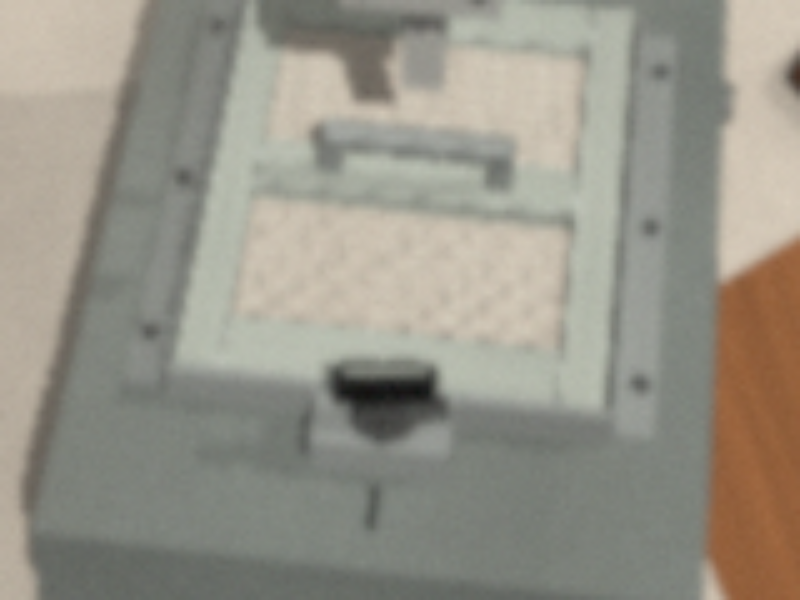

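The cassette's front edge is at crop (175,370)–(605,405), against the stop. The latch bar is at (385,380) and the mark at (373,508). Now over to the latch.

Request:
arm_command(
  steps=[
    [0.5,0,30,0,-6],
    [0.5,0,70,0,-12],
    [0.5,0,110,0,-12],
    [0.5,0.5,144,0,-12],
    [0.5,0.5,144,0,-12],
  ],
)

```text
clock: 15.38
eef_pos: [531.8, -127.9, 244.6]
eef_rot: [-3.141, 0.002, -0.061]
wrist_force: [-0.7, 0.9, -0.3]
finger_gap: 47.1
finger_force: 0.0
```

```bash
python3 -c "
from go import *
st(); p=np.load('p.npy'); a=W(p,[0,-149,0])[0]; rel([a[0],a[1],166],-0.06)"
```

```text
t 15.38 pos [ 531.8 -127.9  244.6] yaw -0.061 F [-0.7  0.9 -0.3] gap 47.1 ff 0.0 j [-0.3   0.26  1.45 -0.    1.43  1.33]
shift [ 1.1 -1.7 78.6] turn -0.1
```

Request:
arm_command(
  steps=[
    [0.5,1,-1.5,30,0],
    [0.5,1,-1.5,60,0],
    [0.5,1,-1.5,78,0],
    [0.5,1,-1.5,78,0],
    [0,1,-1.5,78,0],
    [0,1,-1.5,78,0],
    [0,1,-1.5,78,0],
    [0,1,-1.5,78,0],
    [0,1,-1.5,78,0],
  ],
  force=10,
)

```text
clock: 16.5
eef_pos: [534.0, -125.5, 168.3]
eef_rot: [3.14, -0.001, -0.059]
wrist_force: [1.3, -5.1, -0.1]
finger_gap: 11.7
finger_force: 10.0
```

```bash
python3 -c "
from go import *
st(); p=np.load('p.npy'); a=W(p,[0,-148.5,0])[0]; rel([a[0],a[1],166],p[2]+np.pi/2);print(monitor.read_state()['moment'])"
```

```text
t 16.5 pos [ 534.  -125.5  168.3] yaw -0.059 F [ 1.3 -5.1 -0.1] gap 11.7 ff 10.0 j [-0.3   0.32  1.56 -0.    1.27  1.33]
shift [-0.9  0.3  2.3] turn -78.0
[-0.89742843 -0.06044848 -0.03635755]
```

Request:
arm_command(
  steps=[
    [0,-0.5,1,1,0],
    [0,-0.5,1,1,-8],
    [0,-0.5,1,1,-16],
    [0,-0.5,1,1,-24],
    [0,-0.5,1,1,-32],
    [0,-0.5,1,1,-40],
  ],
)

```text
clock: 17.25
eef_pos: [533.6, -124.0, 168.2]
eef_rot: [-3.14, -0.003, 0.645]
wrist_force: [-3.3, 13.4, 11.7]
finger_gap: 12.0
finger_force: 10.0
```

```bash
python3 -c "
from go import *
st(); p=np.load('p.npy'); a=W(p,[0,-148.5,0])[0]; rel([a[0],a[1],167],p[2]+np.pi/2);print(monitor.read_state()['moment'])"
```

```text
t 17.25 pos [ 533.6 -124.   168.2] yaw 0.645 F [-3.3 13.4 11.7] gap 12.0 ff 10.0 j [-0.3   0.31  1.56  0.    1.27  0.63]
shift [-1.4  1.1  1.2] turn -37.7
[ 2.51419945  0.8606578  -0.11226398]
```

Request:
arm_command(
  steps=[
    [0,0.8,-1.9,-2,0],
    [0,0.8,-1.9,-2,-8],
    [0,0.8,-1.9,-2,-16],
    [0,0.8,-1.9,-2,-24],
    [0,0.8,-1.9,-2,-24],
  ],
)

```text
clock: 17.88
eef_pos: [532.6, -123.3, 168.6]
eef_rot: [-3.141, -0.001, 1.058]
wrist_force: [1.5, 3.7, -2.3]
finger_gap: 12.0
finger_force: 10.0
```

```bash
python3 -c "
from go import *
st(); p=np.load('p.npy'); a=W(p,[0,-148.5,0])[0]; rel([a[0],a[1],168],p[2]+np.pi/2);print(monitor.read_state()['moment'])"
```

```text
t 17.88 pos [ 532.6 -123.3  168.6] yaw 1.058 F [ 1.5  3.7 -2.3] gap 12.0 ff 10.0 j [-0.29  0.31  1.56  0.    1.27  0.22]
shift [-1.9  1.7  0.6] turn -14.0
[ 0.70095442 -0.13479194  0.09336837]
```

Request:
arm_command(
  steps=[
    [0,0.3,-0.3,0,-7],
    [0,0.3,-0.3,0,-14],
    [0,0.3,-0.3,0,-14],
    [0,0.3,-0.3,0,-14],
  ],
)

```text
clock: 18.38
eef_pos: [532.1, -123.0, 168.6]
eef_rot: [-3.14, -0.0, 1.298]
wrist_force: [-4.5, 2.9, -2.7]
finger_gap: 11.6
finger_force: 10.0
```

```bash
python3 -c "
from go import *
st(); p=np.load('p.npy'); print(p[2]+np.pi/2,monitor.read_state()['moment'])"
```

```text
t 18.38 pos [ 532.1 -123.   168.6] yaw 1.298 F [-4.5  2.9 -2.7] gap 11.6 ff 10.0 j [-0.29  0.31  1.56  0.    1.27 -0.02]
1.3021370959308636 [0.67098156 0.89272087 0.0453356 ]
```

Request:
arm_command(
  steps=[
    [0.4,0,0,0,0],
    [0.4,0,0,0,0],
    [0.4,0,0,0,0],
    [0.4,0,0,-40,0],
    [0.4,0,0,-80,0],
    [0.4,0,0,-80,0],
  ],
)

```text
clock: 19.12
eef_pos: [533.6, -123.7, 251.9]
eef_rot: [3.136, 0.0, 1.302]
wrist_force: [-0.4, 0.4, -0.6]
finger_gap: 37.6
finger_force: 0.0
```

```bash
python3 -c "
from go import *
st(); p=np.load('p.npy'); a=W(p,[0,115,0])[0]; rel([a[0],a[1],248],p[2]+np.pi/2)"
```

```text
t 19.12 pos [ 533.6 -123.7  251.9] yaw 1.302 F [-0.4  0.4 -0.6] gap 37.6 ff 0.0 j [-0.29  0.25  1.44 -0.    1.44 -0.03]
shift [2.614e+02 1.000e-01 3.900e+00] turn 0.0
```

Move over the end rail with the fingers shut, then check the latch and cassette.

Request:
arm_command(
  steps=[
    [0,30,0,0,0],
    [0,70,0,0,0],
    [0,110,0,0,0],
    [0,150,0,0,0],
    [0,190,0,0,0],
    [0,230,0,0,0],
    [0,261,0,0,0],
    [0,261,0,0,0],
  ],
)

```text
clock: 20.12
eef_pos: [601.5, 129.9, 247.3]
eef_rot: [-3.14, 0.001, 1.305]
wrist_force: [0.4, -0.1, -0.7]
finger_gap: 0.3
finger_force: 0.0
```

```bash
python3 -c "
from go import *
st(); p=np.load('p.npy'); a=W(p,[0,115,0])[0]; rel([a[0],a[1],170],p[2]+np.pi/2)
t=imaging.camera('top'); c=imaging.camera('side')
A=cv2.resize(t['img'][200:250,350:400],(400,400),interpolation=cv2.INTER_CUBIC); u=proj(c,W(p,[0,0,170]))[0].astype(int); B=cv2.resize(c['img'][u[1]-50:u[1]+50,u[0]-50:u[0]+50],(400,400),interpolation=cv2.INTER_CUBIC)
cv2.imwrite('pics/h7.png',np.hstack([A,B])[:,:,::-1])
r=trace(t,'latch_grip')
for x in r[:2]:
  ys,xs=np.nonzero(x['region']); P=at_z(t,np.c_[xs,ys],193)[:,:2]; w,v=np.linalg.eigh(np.cov(P.T)); print(x['p'],len(xs),P.mean(0).round(1),((np.arctan2(*v[::-1,1])-p[2])%np.pi).round(3))"
```

```text
t 20.12 pos [601.5 129.9 247.3] yaw 1.305 F [ 0.4 -0.1 -0.7] gap 0.3 ff 0.0 j [0.15 0.42 1.23 0.   1.49 0.42]
shift [-1.2  1.9 77.3] turn 0.1
0.47 147 [ 533.1 -121.4] 1.627
```

View pics/h7.png

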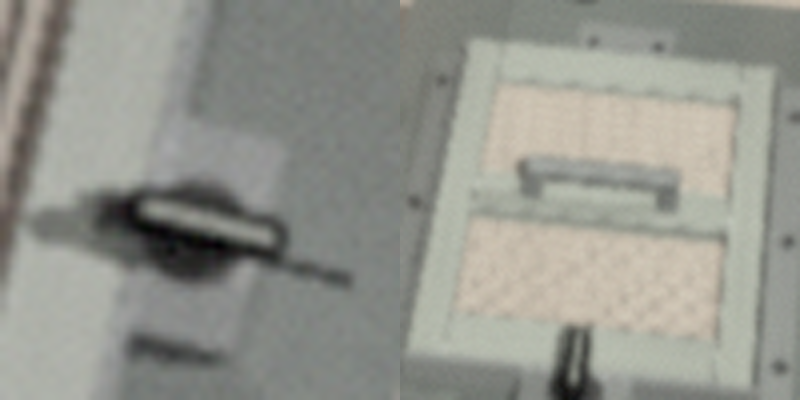

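```bash
python3 -c "
from h import *
p=np.load('p.npy'); t=imaging.camera('top')
f=lambda P:((proj(t,W(p,P))-[350,200]+.5)*8).round(1).tolist()
print('slot ends',f([[0,-148+20,202],[0,-148-20,202]]),'mark',f([[0,-157,170],[0,-170,170],[0,-180,170]]))
g=t['img'][200:250,350:400].astype(float).sum(2)/3
# slot ridge: per column subpixel centre of bright slot between dark edges
for x in range(17,35):
  col=g[20:36,x]; k=np.arange(20,36)
  print(x,end=' '); print(*col.astype(int))
"
```

```text
slot ends [[138.1, 205.8], [275.6, 241.1]] mark [[224.1, 242.9], [267.5, 254.0], [300.9, 262.6]]
17 170 168 155 105 60 69 62 29 22 52 66 75 87 113 145 145
18 158 154 144 100 80 115 109 58 2 40 48 58 69 104 138 144
19 158 153 153 111 81 125 135 79 23 23 32 39 52 80 125 136
20 156 160 156 117 71 118 143 89 27 21 24 39 36 59 101 130
21 156 152 143 101 66 107 133 105 40 7 39 40 39 49 77 118
22 149 146 123 89 56 92 138 116 65 10 26 38 38 43 65 111
23 150 139 118 83 57 81 126 139 79 2 26 21 38 42 60 100
24 149 142 115 82 60 60 122 144 88 34 14 32 41 37 54 97
25 150 141 118 85 62 65 108 137 99 47 21 31 44 52 70 103
26 147 143 128 93 67 54 97 134 122 62 12 27 37 55 75 105
27 145 144 135 99 74 58 77 131 136 82 16 29 40 62 88 120
28 150 144 141 120 89 57 61 114 142 100 31 16 53 82 112 131
29 150 150 148 141 118 86 67 105 143 116 51 25 71 119 138 146
30 149 151 152 149 141 121 83 93 134 129 65 38 98 143 154 147
31 149 148 148 149 149 144 107 82 129 142 73 44 98 139 144 133
32 148 149 151 152 148 145 121 79 115 142 96 37 74 117 122 124
33 151 150 151 149 150 142 124 77 100 133 110 48 60 97 127 127
34 147 143 139 138 137 137 118 85 68 88 78 48 49 93 126 133
```

The slot in the crop runs (140,205)–(275,240). My prediction for the locked angle is (138,206)–(276,241), in line with the mark at (285,262)–(350,282), so the latch is set. The cassette is home in the right panel. Now I'll press the end rail.

Request:
arm_command(
  steps=[
    [0,-1.2,1.9,30,0],
    [0,-1.2,1.9,60,0],
    [0,-1.2,1.9,78,0],
    [0,-1.2,1.9,80,0],
    [0,-1.2,1.9,80,0],
  ],
  force=20,
)

```text
clock: 20.95
eef_pos: [603.6, 126.5, 170.0]
eef_rot: [3.14, -0.001, 1.303]
wrist_force: [-0.1, 0.4, 0.8]
finger_gap: 0.7
finger_force: 0.0
```

Request:
arm_command(
  steps=[
    [0,0,0,1,0],
    [0,0,0,2,0],
    [0,0,0,3,0],
    [0,0,0,3,0],
  ],
)

```text
clock: 21.45
eef_pos: [603.2, 126.7, 165.9]
eef_rot: [-3.142, 0.0, 1.303]
wrist_force: [0.1, 0.8, 0.0]
finger_gap: 0.2
finger_force: 0.0
```

Request:
arm_command(
  steps=[
    [0,0,0,1,0],
    [0,0,0,2,0],
    [0,0,0,2,0],
  ],
)

```text
clock: 21.82
eef_pos: [603.2, 126.7, 163.8]
eef_rot: [-3.141, 0.0, 1.303]
wrist_force: [0.5, 0.6, -0.1]
finger_gap: 0.9
finger_force: 0.0
```

Request:
arm_command(
  steps=[
    [0,0,0,1,0],
    [0,0,0,2,0],
    [0,0,0,3,0],
    [0,0,0,3,0],
  ],
)

```text
clock: 22.32
eef_pos: [603.2, 126.7, 161.2]
eef_rot: [3.141, -0.0, 1.303]
wrist_force: [-0.6, 0.7, 3.9]
finger_gap: 0.1
finger_force: 1.8
```

Request:
arm_command(
  steps=[
    [0,0,0,1,0],
    [0,0,0,2,0],
    [0,0,0,2,0],
  ],
)

```text
clock: 22.7
eef_pos: [603.3, 126.9, 159.3]
eef_rot: [3.141, -0.001, 1.303]
wrist_force: [-1.4, 1.8, 5.1]
finger_gap: 0.6
finger_force: 3.1
```

Request:
arm_command(
  steps=[
    [0,0,0,1,0],
    [0,0,0,2,0],
    [0,0,0,2,0],
  ],
)

```text
clock: 23.08
eef_pos: [603.3, 127.0, 157.6]
eef_rot: [3.141, -0.001, 1.303]
wrist_force: [-2.4, 2.4, 7.6]
finger_gap: 0.6
finger_force: 4.2
```

Request:
arm_command(
  steps=[
    [0,0,0,1,0],
    [0,0,0,2,0],
    [0,0,0,2,0],
  ],
)

```text
clock: 23.45
eef_pos: [603.4, 127.1, 156.7]
eef_rot: [3.14, -0.001, 1.303]
wrist_force: [-6.7, 1.7, 16.8]
finger_gap: 0.4
finger_force: 8.2
```

Request:
arm_command(
  steps=[
    [0,0,0,1,0],
    [0,0,0,2,0],
    [0,0,0,2,0],
  ],
)

```text
clock: 23.82
eef_pos: [603.5, 127.1, 156.6]
eef_rot: [3.139, -0.002, 1.303]
wrist_force: [-13.0, 0.7, 31.2]
finger_gap: 0.2
finger_force: 15.5
```

The stop is firm at z 156.6, so the end is flush. I'll ease the push to about 24 N, check the numbers and hand in.

Request:
arm_command(
  steps=[
    [0,0,0,-0.8,0],
    [0,0,0,-0.8,0],
    [0,0,0,-0.8,0],
    [0,0,0,-0.8,0],
  ],
)

```text
clock: 24.32
eef_pos: [603.5, 127.1, 156.6]
eef_rot: [3.139, -0.001, 1.303]
wrist_force: [-10.9, 1.2, 24.7]
finger_gap: 0.3
finger_force: 12.6
```

```bash
python3 -c "
from go import *; from edge import *
st(); p=np.load('p.npy'); c=imaging.camera('side')
q,e=fitlines([c],rect((-100,100),(-130,130),170)[1:2]+rect((-100,100),(-130,130),170)[0:1]+rect((-100,100),(-130,130),170)[3:],[*p],W); print('cassette local',W([0,0,-p[2]],[[q[0]-p[0],q[1]-p[1],0]]).round(1),q[2]-p[2],e)
s=monitor.read_state(); print(s['wrist_force'],s['qd'].round(3))
if s['wrist_force'][2]>18: print(job.sign_off())"
```

```text
t 24.32 pos [603.5 127.1 156.6] yaw 1.303 F [-10.9   1.2  24.7] gap 0.3 ff 12.6 j [0.15 0.48 1.36 0.   1.3  0.42]
cassette local [[-1.9 -3.7  0. ]] 0.0015574838158367021 0.2573369854378672
[-10.48733175   0.72524265  25.97932422] [ 0.     0.001  0.001 -0.001 -0.     0.001]
the job is handed in; nothing more can be done
None
```

I handed the job in at about 24 s, with no result reported back: the cassette is against the end stop, the latch is turned with its slot in line with the mark, and the fingers are holding the +y end flush on its seal at about 25 N.

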